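Tip two crates, find the stamped one, push it to the dispatch tape

ROBOT

A 7-joint arm with a two-finger parallel gripper is mounted at the origin on a cart in front of the work surface, level with it; the furniture and walls round the work are solid. World frame = base frame: x ahead of the robot, y to its left, z up, the work surface at z = 0. Lengths are in m, angles in rad, forces in N, time in s.
With the tool pointing down it reaches from about 0.425 to 0.875 m from the base axis. Payload 4.7 kg.
Tool frame: the origin (TCP) lies between the finger pads; the fingertips stand 17 mm ahead of it and the grasp point (between the pads) lies 2 mm behind it; x points along the fingers, y is the direction in which the jaws open and shut, and the axes are right-handed (so a half turn about x gives the same grasp; the last joint's range is limited). The gripper opens to 87 mm and grips with 3 to 60 N. Pads are 19 mm wide; open, the fingers measure 117 mm over their backs; the gripper's body (75 mm by 190 mm) begins 51 mm behind the grasp point.
Start: joints at [0.014, 0.321, -0.07, 1.45, 0.023, 1.371, -0.057], TCP at [0.65, -0, 0.24] pointing down, gripper open.
Joint ranges: [-2.86, 2.86], [-0.3, 2.09], [-1.38, 1.24], [0.06, 2.45], [-1.56, 4.7], [0.09, 2.05], [-2.69, 2.69]. Speed limits (rad/s): [2.57, 2.57, 3.14, 3.14, 3.14, 3.14, 3.14].

INTERFACE

Orientations are given as a rotation vector (axis times angle).
In Python, from plant import ctrl gives the robot as it stands.
- The arm moves only by the shell command python3 -m handwheel 'ROWS' [FORCE]. ROWS is a JSON object of lists of equal length, an entry for each row: "xyz": the shift along the world's x, y, z in mm, a list of three; "turn": the turn, a rotation vector about the world's x, y, z in degrees, a list of three; "gripper": the closure, from -1 (fully open) to 1 (shut), so that 0 is half open. In form: {"xyz": [[tx, ty, tz], ...], "turn": [[wx, wy, wz], ...], "gripper": [gripper, ...]}. A call has 1 to 20 rows; each row shifts and turns the commanded pose from where the row before left it; what a row does not reach is not made up. A row lasts 1/8 s, in which the tool goes at most 62.5 mm and 10.7 degrees, less where a joint would pass 70% of its speed; a pose out of reach is approached as far as the arm can. A call is refused whole if a number of a shift passes 62.5 or a number of a turn 10.7, either way. A call with a gripper value outside its range is refused whole. The fingers move at their own pace and stop on an object; FORCE is the grip in N (left out, the last holds). Time passes only in rows, so rows that do not move let the fingers close. It gives the time, the measured TCP pose, the force and the opening at its end, in the units of the state.
- ctrl.observe(): the state, without advancing time (a new reading comes with each control period).
- ctrl.capture(name): name is "scene" or "side" or "wrist"; returns the picture (384x512x3 uint8, red, green, blue); there is no depth.
- ctrl.calibration(name): a dict with "fx", "fy", "cx", "cy" (pixels), "rvec" (rotation vector, rad) and "tvec" (3), from world to camera coordinates, as OpenCV has them. Camera axes: x right, y down, z forward; pixel columns grow to the right and rows downward; lengths in m; the calibration is good to about 2 mm. A picture is of the moment at which its call begins: read the wrist's pose just before it. calibration takes no time and is no camera call; for the wrist camera it gives the pose at the moment of the call.
- ctrl.sign_off(): hands the job in, once; it reports no verdict.
Trained networks look in the newest picture that a camera, given by its name, has taken for a name from the list of things; names that differ only in an ending like _2 or _b are one class to them, and where a whole thing is asked for, a point or a joint stands for the part that bears it (a point fixed in the world has none). Each returns a list of dicts, best first, with "score" (0 to 1); they miss things now and then, are a little off and sometimes report something else, mostly with a low value. They report only what shows in the picture. A call takes as long as a camera call. They do not tell look-alikes from the thing itself.
- ctrl.outline_of(camera, target): "region" (384x512 bool, what is visible of it) and "box" ([left, top, right, bottom] in pixels, round what is visible of it).
The state is a dict: "clock": time; "joint_pos": joint angles; "dq": joint speeds; "joint_efforts": joint torques, N m; "position": TCP position; "orientation": TCP orientation; "ft_force": force on the tool from outside, world axes, zero at the start; "wrist_torque": the same for the moment, N m; "width": finger opening in m.
Only numpy, scipy, OpenCV 4.12 (cv2) and the standard library are available. Lean on these libraries where they do the work, as an engineer would, in place of code of your own. Each camera call takes 0.05 s, during which the arm holds its last target.

TASK

One of the two blue crates has a round green-and-white tick stamp on its underside. With the fingertips only, tip both crates over to the left, onto a long side, one after the other, so that their undersides show, then push the stamped one, still lying on its side, over the bench until it lies across the yellow dispatch tape with the tape running under its middle. Leave the other crate lying where it fell, clear of the tape; do not pick either crate up, and leave the glassware, bottle and timer alone.

Things in the scene. Friction and masses are not known exactly. Their poses are not given: they have to be found in the camera images.
- crate_1: open, empty blue plastic crate, 114 (x) x 60 (y) x 100 mm high, 0.25 kg; origin under the centre of its feet; z out of its mouth, x along its long side, at the start pointing away from the robot within 0.2 rad. In the middle of its underside is the stamp, a round green-and-white tick mark 51 mm across. Standing, it looks just like crate_2; the two may stand in either place.
- crate_2: open, empty blue plastic crate, 114 (x) x 60 (y) x 100 mm high, 0.25 kg; origin under the centre of its feet; z out of its mouth, x along its long side, at the start pointing away from the robot within 0.2 rad. Its underside is plain. Both have 3 mm walls and bands round rim and foot, 12 mm high, standing out 2 mm, so they lie flat on a long side, then 60 mm high.
- crate_1_mid (a point): centre of crate_1, 50 mm along its z from its origin; 50 mm up when it stands, 30 mm when it lies on a long side. Pushed to the left (+y) high on its right long wall, a crate tips about its left bottom edge with little sliding and falls over by itself past about 35 degrees; its underside then faces right, where the scene camera stands.
- crate_2_mid (a point): centre of crate_2, 50 mm along its z from its origin; 50 mm up when it stands, 30 mm when it lies on a long side. 
- tape: yellow dispatch tape stuck flat on the bench beyond the crates, 25 mm wide (its x) and 540 mm long (its y), no thickness to speak of; origin at its centre, x points away from the robot across the tape, y along it to the left
- beaker: small clear glass beaker, 54 mm wide, 70 mm high, loose, between the crates' lanes, short of or on the tape; origin under its centre; not to be moved
- bottle: cream plastic sample bottle with a red cap, 60 mm wide, 140 mm high, loose, to the right; origin under its centre; not to be moved
- petri_dish: glass petri dish, 61 mm wide, 15 mm high, loose, at the bench's edge on the robot's side of the crates; origin under its centre; not to be moved
- timer: white timer with blue keys, 62 x 66 x 16 mm, loose, to the left; origin under its centre; not to be moved
There are look-alikes about, which are no part of the job. Leave any red or turquoise look-alike of the crate_2 alone. What is shaped like the crate_1 but pink is not meant.

How it is judged:
By the outcome, as a careful person would: the job done as asked, in the order asked, and still so for the second after the job is handed in, with the robot touching nothing.
It also fails if it takes over 64 s, if anything falls off the work surface, if the arm or the gripper's body presses on something with over 40 N, if the wrist force passes 120 N, or if a joint passes its speed limit or range.

## Working session

There is one attempt and no reset: what is moved stays moved. The work goes in short steps, Python scripts to look and compute and a shell command to move; the robot and the scene stay as the last step left them, time stands still between calls to the robot, and variables do not carry over. Pictures are saved under pics/ and viewed, and the job is handed in when it is done.

```bash
ls; mkdir -p pics; python3 - <<'E'
from plant import ctrl
import cv2
s=ctrl.observe();print(s)
for n in ["scene","side","wrist"]:
    im=ctrl.capture(n);cv2.imwrite(f"pics/a_{n}.png",im[:,:,::-1]);print(n,ctrl.calibration(n))
E
```

```text
pics
{'clock': 0.0, 'joint_pos': array([ 0.01412448,  0.32183403, -0.07006117,  1.45168   ,  0.02258026,
        1.37077787, -0.05689051]), 'dq': array([-0.00170346, -0.0003172 , -0.00087691, -0.00078061, -0.00021361,
       -0.0008353 , -0.00054459]), 'joint_efforts': array([-2.58547143e-04, -4.91284704e+01, -4.03903294e-01, -3.12526345e+01,
       -6.40594075e-02,  4.37659642e-02,  1.61017233e-04]), 'position': array([ 6.49481935e-01, -7.18611689e-05,  2.38451607e-01]), 'orientation': array([ 1.20824021,  1.21053856, -1.21065496]), 'ft_force': array([-0.96852001,  0.97600461,  0.24354303]), 'wrist_torque': array([-0.02541853,  0.06286783, -0.02343753]), 'width': 0.08715001035983382}
scene {'fx': 353.1831947260147, 'fy': 353.1831947260147, 'cx': 256.98320366318336, 'cy': 193.10752339065903, 'rvec': array([ 1.91820945, -0.74545127,  0.47764087]), 'tvec': array([-0.35059692,  0.22833125,  0.77919207])}
side {'fx': 481.3643662243009, 'fy': 481.3643662243009, 'cx': 255.42148555347822, 'cy': 191.23974219669955, 'rvec': array([ 0.56444193, -2.58549622,  1.2581687 ]), 'tvec': array([0.47879417, 0.15925495, 1.3687357 ])}
wrist {'fx': 284.0262747911703, 'fy': 284.0262747911703, 'cx': 257.2285444981505, 'cy': 192.2034956241071, 'rvec': array([-2.83447011e+00, -8.66910822e-04,  5.23986515e-04]), 'tvec': array([-0.65003372, -0.03773512,  0.39157797])}
```

View pics/a_scene.png

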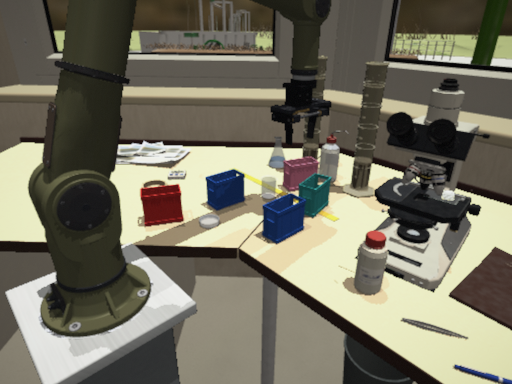

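View pics/a_side.png

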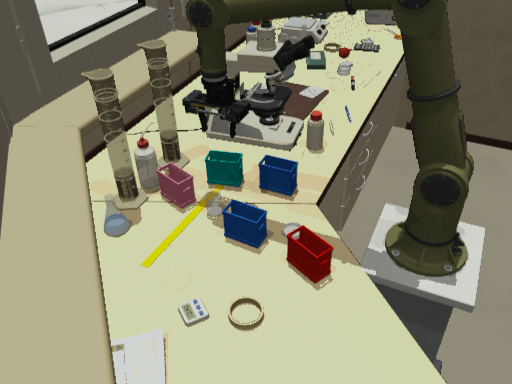

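View pics/a_wrist.png

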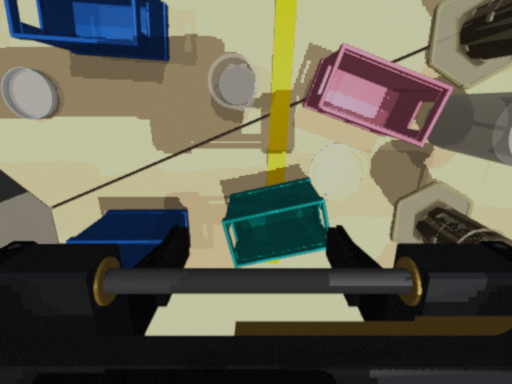

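The views show two blue crates, with the beaker between their lanes. The teal crate stands near the tape beyond the right crate, and the pink one stands farther out. Next I'll measure their poses.

```bash
cat > h.py <<'E'
import numpy as np,cv2
from scipy.optimize import minimize
def proj(c,P):
    p,_=cv2.projectPoints(np.asarray(P,float).reshape(-1,1,3),c["rvec"],c["tvec"],np.array([[c["fx"],0,c["cx"]],[0,c["fy"],c["cy"]],[0,0,1.]]),None);return p.reshape(-1,2)
def ray(c,uv,z):
    R=cv2.Rodrigues(c["rvec"])[0];d=R.T@np.array([(uv[0]-c["cx"])/c["fx"],(uv[1]-c["cy"])/c["fy"],1]);o=-R.T@c["tvec"]
    return o+d*(z-o[2])/d[2]
def boxpts(x,y,a,dims):
    L,W,H=dims;ca,sa=np.cos(a),np.sin(a)
    return [[x+ca*i*L/2-sa*j*W/2,y+sa*i*L/2+ca*j*W/2,k*H] for i in(-1,1) for j in(-1,1) for k in(0,1)]
def hullmask(c,P):
    S=4;m=np.zeros((384*2,512*2),np.uint8)
    h=cv2.convexHull((proj(c,P)*2).astype(np.float32).reshape(-1,1,2))
    cv2.fillConvexPoly(m,np.round(h*16).astype(np.int32),1,shift=4);return m>0
def fit(obs,x0,dims=(.114,.06,.1)):
    # obs: list of (calib, mask)
    M=[(c,cv2.morphologyEx(m.astype(np.uint8),cv2.MORPH_CLOSE,np.ones((5,5)))) for c,m in obs]
    M=[(c,cv2.resize(m,(1024,768),interpolation=cv2.INTER_NEAREST)>0) for c,m in M]
    def f(q):
        e=0
        for c,m in M:
            h=hullmask(c,boxpts(q[0],q[1],q[2]/3,dims));e+=1-(h&m).sum()/max(1,(h|m).sum())
        return e/len(M)
    best=None
    for a in(-.5,-.25,0,.25,.5):
        r=minimize(f,[x0[0],x0[1],x0[2]*3+a],method="Nelder-Mead",options=dict(initial_simplex=np.array([[x0[0],x0[1],x0[2]*3+a],[x0[0]+.02,x0[1],x0[2]*3+a],[x0[0],x0[1]+.02,x0[2]*3+a],[x0[0],x0[1],x0[2]*3+a+.3]]),xatol=1e-4,fatol=1e-4))
        if best is None or r.fun<best.fun:best=r
    return best.x[0],best.x[1],best.x[2]/3,best.fun
E
python3 - <<'E'
from plant import ctrl
from h import *
import pickle
out={}
for n in ["scene","side","wrist"]:
    c=ctrl.calibration(n)
    for t in ["crate_1","beaker","bottle","petri_dish","timer","tape"]:
        for d in ctrl.outline_of(n,t):
            b=d["box"]; out.setdefault((n,t),[]).append(d)
            print(n,t,round(d["score"],2),np.round(b),"basept",np.round(ray(c,((b[0]+b[2])/2,b[3]),0),3),np.round(ray(c,((b[0]+b[2])/2,(b[1]+b[3])/2),0),3))
pickle.dump(out,open("o.pkl","wb"))
E
```

```text
scene crate_1 0.92 [142. 182. 184. 224.] basept [0.261 0.179 0.   ] [0.331 0.302 0.   ]
scene crate_1 0.91 [298. 175. 331. 216.] basept [ 0.638 -0.094  0.   ] [ 0.754 -0.001  0.   ]
scene crate_1 0.88 [204. 170. 244. 209.] basept [0.454 0.132 0.   ] [0.545 0.249 0.   ]
scene crate_1 0.85 [280. 155. 321. 192.] basept [0.741 0.053 0.   ] [0.872 0.166 0.   ]
scene crate_1 0.64 [260. 194. 304. 247.] basept [ 0.441 -0.14   0.   ] [ 0.543 -0.044  0.   ]
scene beaker 0.83 [261. 172. 273. 204.] basept [0.582 0.064 0.   ] [0.671 0.156 0.   ]
scene bottle 0.82 [352. 229. 389. 293.] basept [ 0.458 -0.399  0.   ] [ 0.564 -0.335  0.   ]
scene petri_dish 0.54 [200. 214. 220. 229.] basept [0.349 0.062 0.   ] [0.374 0.098 0.   ]
scene timer 0.55 [205. 170. 246. 212.] basept [0.447 0.116 0.   ] [0.542 0.237 0.   ]
scene timer 0.51 [164. 172. 185. 178.] basept [0.469 0.463 0.   ] [0.483 0.486 0.   ]
scene tape 0.78 [246. 176. 337. 223.] basept [ 0.553 -0.072  0.   ] [0.668 0.032 0.   ]
side crate_1 0.89 [159. 163. 197. 206.] basept [0.743 0.128 0.   ] [ 0.806  0.029 -0.   ]
side crate_1 0.82 [260. 156
[... 782 characters left out ...]
73 [142. 188. 224. 272.] basept [0.578 0.362 0.   ] [0.669 0.216 0.   ]
wrist crate_1 0.8 [302.  42. 452. 148.] basept [0.813 0.023 0.   ] [0.804 0.091 0.   ]
wrist crate_1 0.69 [ 65. 209. 190. 270.] basept [ 0.449 -0.167  0.   ] [ 0.456 -0.114  0.   ]
wrist crate_1 0.65 [  3.   2. 172.  60.] basept [0.44  0.133 0.   ] [0.446 0.164 0.   ]
wrist crate_1 0.64 [221. 175. 333. 269.] basept [ 0.682 -0.165  0.   ] [ 0.68  -0.085  0.   ]
wrist beaker 0.35 [  5.   2. 169.  58.] basept [0.44  0.134 0.   ] [0.445 0.165 0.   ]
wrist petri_dish 0.92 [  1.  67.  60. 123.] basept [0.352 0.056 0.   ] [0.36  0.091 0.   ]
wrist tape 0.77 [266.   0. 298. 265.] basept [ 0.689 -0.157  0.   ] [0.683 0.044 0.   ]
```

```bash
python3 - <<'E'
from plant import ctrl
from h import *
import pickle
o=pickle.load(open("o.pkl","rb"))
S=ctrl.calibration("scene");D=ctrl.calibration("side")
s=o[("scene","crate_1")];d=o[("side","crate_1")]
for nm,i,j,x0 in [("Lblue",2,4,(.48,.17,0)),("Rblue",4,1,(.48,-.1,0)),("teal",1,2,(.68,-.07,0)),("pink",3,0,(.78,.1,0)),("red",0,3,(.28,.2,0))]:
    print(nm,np.round(fit([(S,s[i]["region"]),(D,d[j]["region"])],x0),3),np.round(fit([(S,s[i]["region"])],x0),3),np.round(fit([(D,d[j]["region"])],x0),3))
W=ctrl.calibration("wrist")
# tape edges in wrist image
im=cv2.imread("pics/a_wrist.png").astype(int)
yel=(im[:,:,1]>130)&(im[:,:,2]>150)&(im[:,:,0]<60)
for r in (5,40,80,140,165):
    u=np.where(yel[r])[0]
    if len(u):print(r,u.min(),u.max(),np.round(ray(W,(u.min()-.0,r),0),3),np.round(ray(W,(u.max()+1,r),0),3))
# beaker
for n,c in(("scene",S),("side",D)):
    b=o[(n,"beaker")][0]["box"]
    print(n,b,[np.round(proj(c,[[x,y,0],[x,y,.07]]).ravel()) for x,y in((.6,.1),(.6,.09),(.62,.09))])
# wrist beaker rim/base guess
print(ray(W,(239,85),0),ray(W,(233,81),.07))
E
python3 - <<'E'
import cv2
im=cv2.imread("pics/a_scene.png")[140:300,130:400];cv2.imwrite("pics/b_s.png",cv2.resize(im,None,fx=2.9,fy=2.9,interpolation=2))
im=cv2.imread("pics/a_side.png")[140:340,80:350];cv2.imwrite("pics/b_d.png",cv2.resize(im,None,fx=2.9,fy=2.9,interpolation=2))
E
```

```text
Lblue [ 0.484  0.164 -0.06   0.073] [0.488 0.167 0.116 0.072] [ 0.484  0.163 -0.051  0.044]
Rblue [ 0.493 -0.092  0.098  0.081] [ 0.495 -0.09   0.094  0.049] [ 0.492 -0.094  0.128  0.106]
teal [ 0.669 -0.057  0.305  0.137] [ 0.676 -0.056  0.331  0.196] [ 0.668 -0.054  0.31   0.05 ]
pink [ 0.768  0.089 -0.387  0.148] [ 0.774  0.091 -0.066  0.212] [ 0.768  0.089 -0.378  0.058]
red [ 0.276  0.205 -0.475  0.069] [ 0.276  0.207 -0.418  0.068] [ 0.275  0.203 -0.523  0.059]
5 276 295 [0.673 0.192 0.   ] [0.696 0.192 0.   ]
40 275 292 [0.672 0.155 0.   ] [0.694 0.155 0.   ]
80 273 289 [0.671 0.109 0.   ] [0.692 0.109 0.   ]
140 269 286 [0.667 0.034 0.   ] [0.691 0.034 0.   ]
165 269 283 [0.667 0.    0.   ] [0.688 0.    0.   ]
scene [260.9, 171.9, 272.7, 204.3] [array([263., 199., 264., 180.]), array([265., 200., 266., 181.]), array([270., 198., 270., 180.])]
side [204.8, 190.8, 221.9, 217.6] [array([221., 213., 220., 195.]), array([223., 211., 221., 194.]), array([217., 209., 216., 192.])]
[0.62759671 0.10352337 0.        ] [0.62559029 0.10363174 0.07      ]
```

View pics/b_s.png

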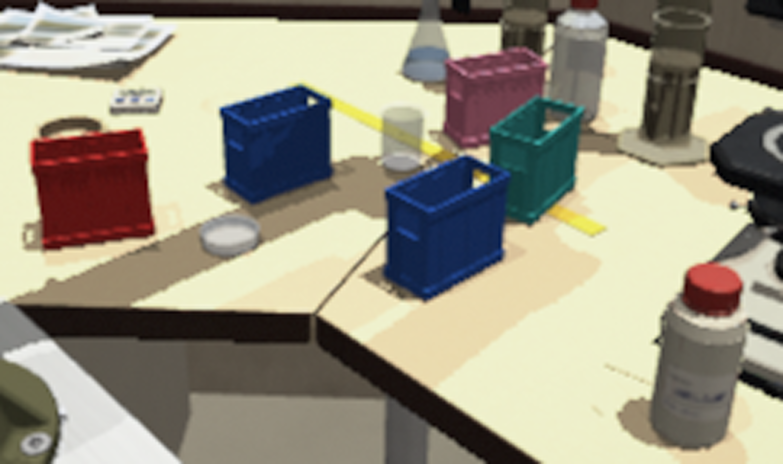

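View pics/b_d.png

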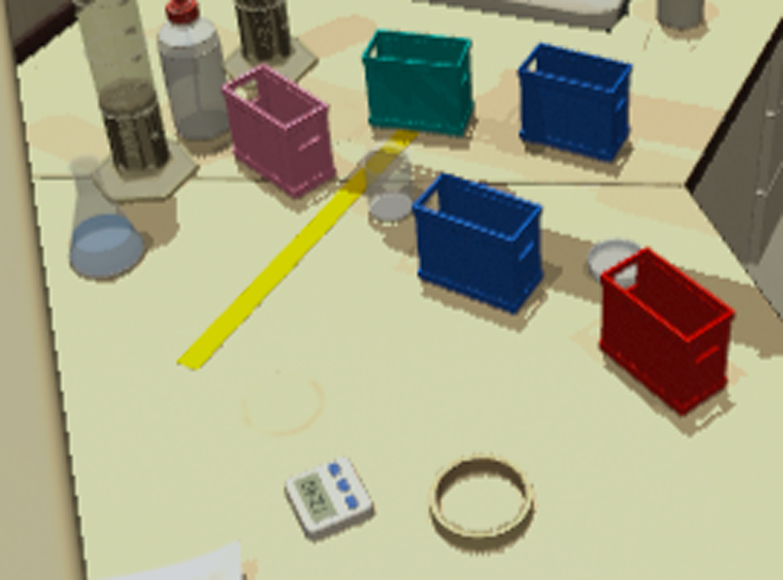

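The right crate is at about (0.493, -0.092), yaw 0.10, and the left one at (0.484, 0.164), yaw -0.05. The tape centreline is at x≈0.682, the beaker at (0.63, 0.10) and the teal crate at (0.67, -0.057). I'll tip the right crate first.

```bash
python3 -m handwheel '{"xyz":[[-40,-45,0],[-40,-45,0],[-38,-40,0],[-38,-35,0],[0,0,-50],[0,0,-50],[0,0,-40],[0,0,0]],"turn":[[0,0,2],[0,0,2],[0,0,2],[0,0,0],[0,0,0],[0,0,0],[0,0,0],[0,0,0]],"gripper":[-0.4,-0.4,-0.4,-0.4,-0.4,-0.4,-0.4,-0.4]}'; python3 - <<'E'
from plant import ctrl
import cv2
im=ctrl.capture("scene")[140:300,130:400];cv2.imwrite("pics/c_s.png",cv2.resize(im[:,:,::-1],None,fx=2.9,fy=2.9,interpolation=2))
E
```

```text
clock: 2.05
position: [0.4914, -0.1643, 0.0969]
orientation: [1.13, 1.263, -1.135]
ft_force: [0.3, -0.0, 0.7]
width: 0.0611
```

View pics/c_s.png

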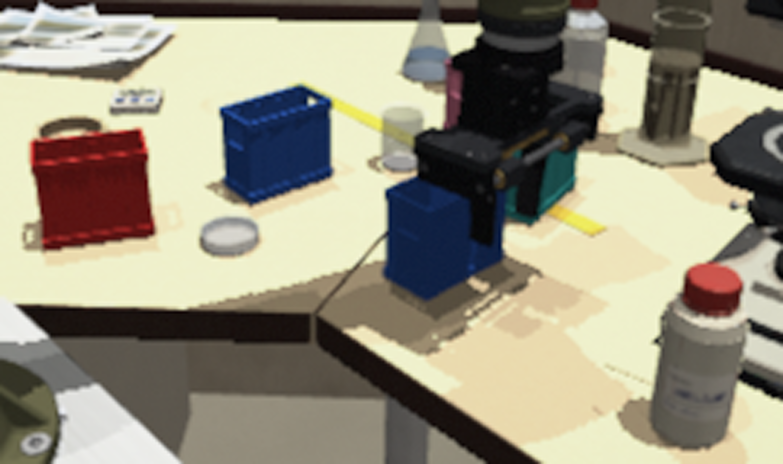

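```bash
python3 - <<'E'
from plant import ctrl
from h import *
c=ctrl.calibration("scene");s=ctrl.observe()
R=cv2.Rodrigues(s["orientation"])[0];print(R.round(2))
for j in(-.04,.04):
  for a in (.017,-.05):
    p=s["position"]+R@[a,j,0];print(p.round(3),((proj(c,p)[0]-[130,140])*2.9).round())
im=ctrl.capture("wrist");cv2.imwrite("pics/c_w.png",im[:,:,::-1])
E
```

```text
[[-0.    0.99  0.1 ]
 [ 0.    0.1  -0.99]
 [-1.   -0.   -0.  ]]
[ 0.454 -0.169  0.082] [478. 241.]
[ 0.454 -0.169  0.149] [483. 174.]
[ 0.533 -0.161  0.082] [528. 209.]
[ 0.533 -0.161  0.149] [534. 144.]
```

View pics/c_w.png

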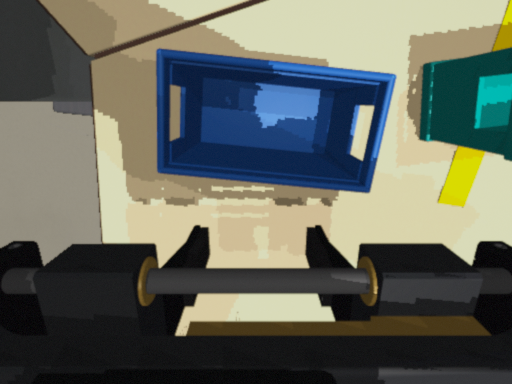

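```bash
python3 - <<'E'
from plant import ctrl
from h import *
c=ctrl.calibration("wrist")
for uv in [(158,173),(370,192),(395,75),(158,49)]: print(ray(c,uv,.1).round(3))
E
```

```text
[ 0.438 -0.124  0.1  ]
[ 0.552 -0.123  0.1  ]
[ 0.551 -0.064  0.1  ]
[ 0.438 -0.064  0.1  ]
```

The wrist picture shows the rim corners at (158,173), (370,192), (395,75) and (158,49). That puts the crate at (0.495, -0.094) with yaw ≈ 0, so I'll undo the turn and push.

```bash
python3 -m handwheel '{"xyz":[[4,8,2],[0,8,0],[0,8,0],[0,7,0],[0,7,0],[0,7,0],[0,7,0],[0,7,0],[0,6,0],[0,6,0],[0,5,0],[0,5,0],[0,5,0],[0,0,0],[0,0,0],[0,0,0]],"turn":[[0,0,-6],[0,0,0],[0,0,0],[0,0,0],[0,0,0],[0,0,0],[0,0,0],[0,0,0],[0,0,0],[0,0,0],[0,0,0],[0,0,0],[0,0,0],[0,0,0],[0,0,0],[0,0,0]],"gripper":[-0.4,-0.4,-0.4,-0.4,-0.4,-0.4,-0.4,-0.4,-0.4,-0.4,-0.4,-0.4,-0.4,-0.4,-0.4,-0.4]}'; python3 - <<'E'
from plant import ctrl
import cv2
im=ctrl.capture("scene")[140:300,130:400];cv2.imwrite("pics/d_s.png",cv2.resize(im[:,:,::-1],None,fx=2.9,fy=2.9,interpolation=2))
E
```

```text
clock: 4.15
position: [0.498, -0.0793, 0.1016]
orientation: [1.209, 1.209, -1.21]
ft_force: [-0.9, 0.0, 0.2]
width: 0.061
```

View pics/d_s.png

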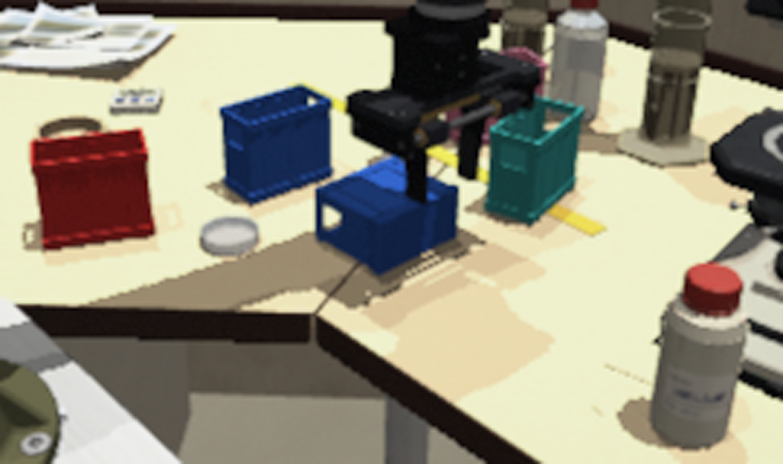

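The right crate has fallen and its underside (around (415,235)) is plain, so the left one should carry the stamp. Next is the left crate.

```bash
python3 -m handwheel '{"xyz":[[0,0,40],[0,0,40],[-4,50,0],[-4,55,0],[-4,55,0],[0,8,-20],[0,0,-40],[0,0,-20],[0,0,0]],"turn":[[0,0,0],[0,0,0],[0,0,0],[0,0,0],[0,0,0],[0,0,0],[0,0,0],[0,0,0],[0,0,0]],"gripper":[-0.4,-0.4,-0.4,-0.4,-0.4,-0.4,-0.4,-0.4,-0.4]}'; python3 - <<'E'
from plant import ctrl
import cv2
im=ctrl.capture("wrist");cv2.imwrite("pics/e_w.png",im[:,:,::-1])
im=ctrl.capture("scene")[140:300,130:400];cv2.imwrite("pics/e_s.png",cv2.resize(im[:,:,::-1],None,fx=2.9,fy=2.9,interpolation=2))
E
```

```text
clock: 5.32
position: [0.4846, 0.0886, 0.1001]
orientation: [1.207, 1.211, -1.212]
ft_force: [0.4, -0.8, 0.8]
width: 0.0613
```

View pics/e_w.png

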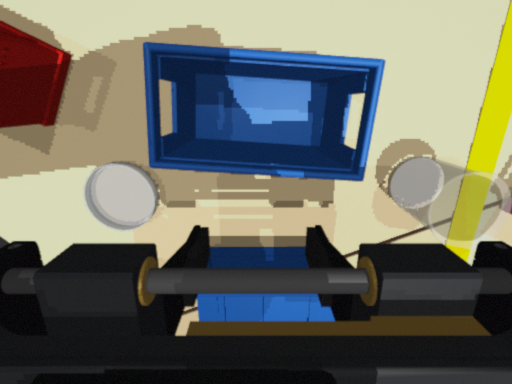

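View pics/e_s.png

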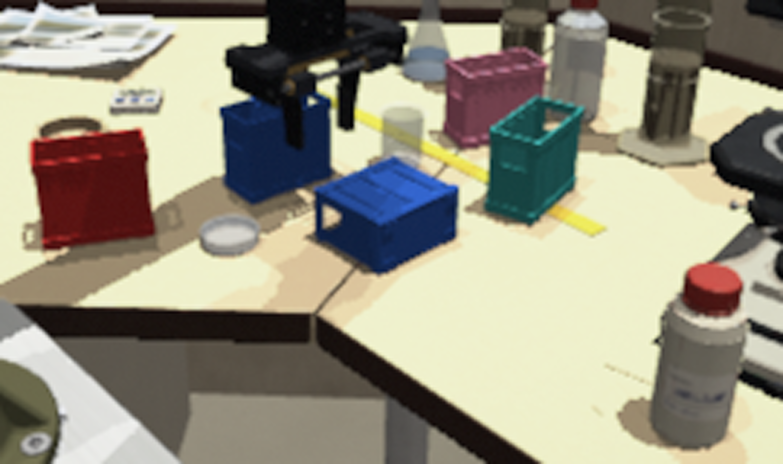

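```bash
python3 - <<'E'
from plant import ctrl
from h import *
c=ctrl.calibration("wrist")
for uv in [(150,167),(363,181),(383,60),(145,43)]: print(ray(c,uv,.1).round(3))
print("beaker",ray(c,(416,182),0).round(3),ray(c,(467,206),.07).round(3),"petri",ray(c,(121,196),0.005).round(3))
for v in (50,100,150):
  print("tape",)
im=cv2.imread("pics/e_w.png").astype(int)
yel=(im[:,:,1]>130)&(im[:,:,2]>150)&(im[:,:,0]<60)
for r in (60,100,140,160):
    u=np.where(yel[r])[0];print(r,ray(c,(u.min(),r),0).round(3),ray(c,(u.max()+1,r),0).round(3))
E
```

```text
[0.43  0.139 0.1  ]
[0.544 0.131 0.1  ]
[0.547 0.191 0.1  ]
[0.435 0.198 0.1  ]
beaker [0.631 0.103 0.   ] [0.627 0.106 0.07 ] petri [0.365 0.091 0.005]
tape
tape
tape
60 [0.677 0.204 0.   ] [0.691 0.204 0.   ]
100 [0.676 0.174 0.   ] [0.699 0.174 0.   ]
140 [0.675 0.141 0.   ] [0.7   0.141 0.   ]
160 [0.674 0.123 0.   ] [0.7   0.123 0.   ]
```

```bash
python3 -m handwheel '{"xyz":[[1,10,0],[0,10,0],[0,9,0],[1,8,0],[0,7,0],[1,7,0],[0,7,0],[1,6,0],[0,6,0],[1,6,0],[0,5,0],[0,5,0],[0,5,0],[0,0,0],[0,-10,30],[0,-10,30]],"turn":[[0,0,-3.7],[0,0,0],[0,0,0],[0,0,0],[0,0,0],[0,0,0],[0,0,0],[0,0,0],[0,0,0],[0,0,0],[0,0,0],[0,0,0],[0,0,0],[0,0,0],[0,0,0],[0,0,0]],"gripper":[-0.4,-0.4,-0.4,-0.4,-0.4,-0.4,-0.4,-0.4,-0.4,-0.4,-0.4,-0.4,-0.4,-0.4,-0.4,-0.4]}'; python3 - <<'E'
from plant import ctrl
import cv2
im=ctrl.capture("wrist");cv2.imwrite("pics/f_w.png",im[:,:,::-1])
im=ctrl.capture("scene")[140:300,130:400];cv2.imwrite("pics/f_s.png",cv2.resize(im[:,:,::-1],None,fx=2.9,fy=2.9,interpolation=2))
im=ctrl.capture("side")[140:340,80:350];cv2.imwrite("pics/f_d.png",cv2.resize(im[:,:,::-1],None,fx=2.9,fy=2.9,interpolation=2))
E
```

```text
clock: 7.42
position: [0.4906, 0.1595, 0.1619]
orientation: [1.256, 1.179, -1.257]
ft_force: [-0.1, 0.1, 0.7]
width: 0.0612
```

View pics/f_s.png

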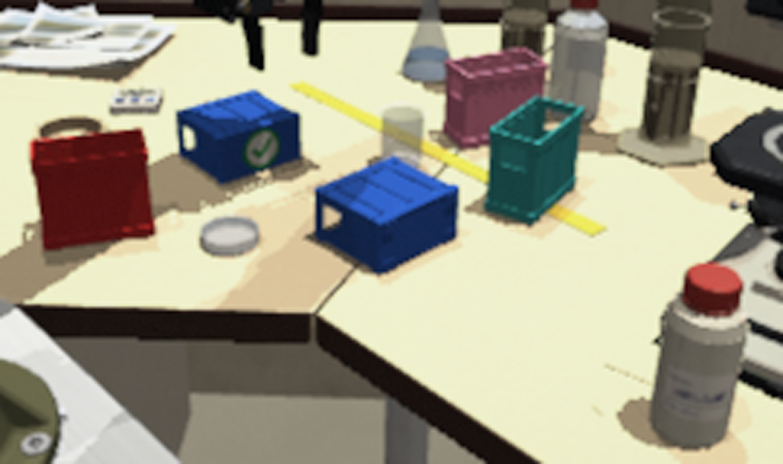

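View pics/f_w.png

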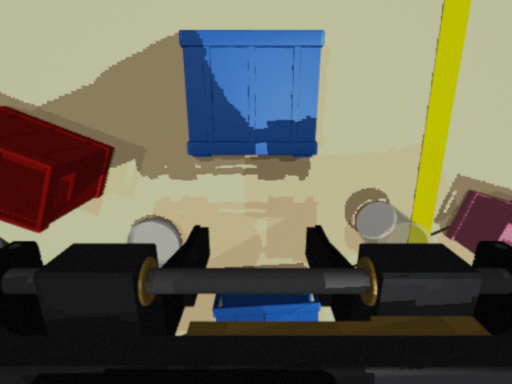

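View pics/f_d.png

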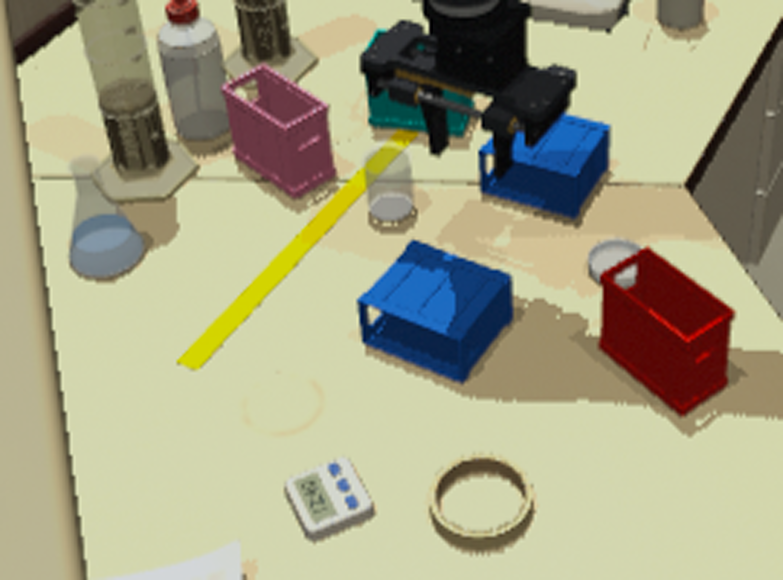

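```bash
python3 - <<'E'
from plant import ctrl
from h import *
c=ctrl.calibration("wrist")
P=np.array([ray(c,uv,.06) for uv in [(187,156),(317,156),(324,31),(180,30)]]);print(P.round(3),P.mean(0).round(3))
im=cv2.imread("pics/f_w.png").astype(int)
yel=(im[:,:,1]>130)&(im[:,:,2]>150)&(im[:,:,0]<60)
for r in (20,60,100,140,180):
    u=np.where(yel[r])[0];print(r,ray(c,(u.min(),r),0).round(3),ray(c,(u.max()+1,r),0).round(3))
s=ctrl.calibration("side")
for uv in [(190,363)]: print("tape end",ray(s,(80+uv[0]/2.9,140+uv[1]/2.9),0))
print("beaker",ray(c,(376,220),0))
E
```

```text
[[0.434 0.201 0.06 ]
 [0.549 0.194 0.06 ]
 [0.554 0.292 0.06 ]
 [0.442 0.3   0.06 ]] [0.495 0.246 0.06 ]
20 [0.681 0.306 0.   ] [0.705 0.304 0.   ]
60 [0.68  0.271 0.   ] [0.704 0.269 0.   ]
100 [0.678 0.233 0.   ] [0.702 0.231 0.   ]
140 [0.675 0.192 0.   ] [0.7  0.19 0.  ]
180 [0.673 0.147 0.   ] [0.698 0.145 0.   ]
tape end [0.68661384 0.38262966 0.        ]
beaker [0.63017985 0.10091194 0.        ]
```

The stamp shows at (262,150) on the left crate, which now lies at (0.495, 0.246) with yaw -0.065. The tape centre there is x≈0.690. I'll turn the tool 90° and go behind the near end, keeping the fingers off the handle hole.

```bash
python3 -m handwheel '{"xyz":[[-9,9,0],[-9,9,0],[-9,9,0],[-9,9,0],[-9,9,0],[-9,9,0],[-9,9,0],[-10,9,0],[-10,10,0],[0,0,0]],"turn":[[0,0,-10],[0,0,-10],[0,0,-10],[0,0,-10],[0,0,-10],[0,0,-10],[0,0,-10],[0,0,-10],[0,0,-10],[0,0,0]],"gripper":[0.54,0.54,0.54,0.54,0.54,0.54,0.54,0.54,0.54,0.54]}'; python3 - <<'E'
from plant import ctrl
import cv2
s=ctrl.observe();print(s["joint_pos"].round(2));print(cv2.Rodrigues(s["orientation"])[0].round(3))
im=ctrl.capture("wrist");cv2.imwrite("pics/g_w.png",im[:,:,::-1])
E
```

```text
clock: 8.82
position: [0.4067, 0.2426, 0.1606]
orientation: [-2.189, 0.067, 2.193]
ft_force: [0.5, -0.4, -0.3]
width: 0.0202
[-0.29  0.02 -0.3   1.97  0.01  1.16 -2.23]
[[-0.002 -0.06  -0.998]
 [-0.001 -0.998  0.06 ]
 [-1.     0.001  0.002]]
```

View pics/g_w.png

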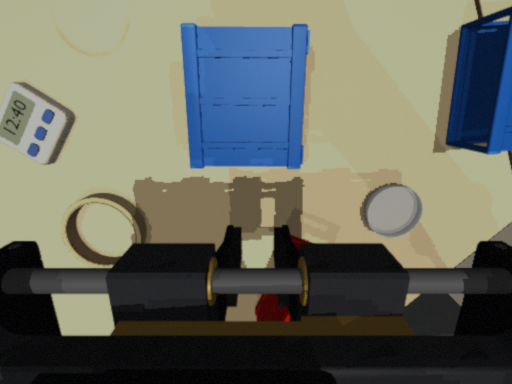

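```bash
python3 - <<'E'
from plant import ctrl
from h import *
c=ctrl.calibration("wrist")
print("red corner",[ray(c,(296,238),z).round(3) for z in (0,.1)])
P=np.array([ray(c,uv,.06) for uv in [(190,168),(303,168),(308,26),(182,26)]]);print(P.round(3),P.mean(0).round(3))
print([np.array(p).round(3) for p in boxpts(.276,.205,-.475,(.114,.06,.1))])
for j in (-.025,.025):
  s=ctrl.observe();R=cv2.Rodrigues(s["orientation"])[0];print((s["position"]+R@[.017,j,0]).round(3))
E
```

```text
red corner [array([0.334, 0.199, 0.   ]), array([0.386, 0.211, 0.1  ])]
[[0.439 0.299 0.06 ]
 [0.433 0.199 0.06 ]
 [0.545 0.194 0.06 ]
 [0.55  0.29  0.06 ]] [0.492 0.245 0.06 ]
[array([0.212, 0.204, 0.   ]), array([0.212, 0.204, 0.1  ]), array([0.239, 0.258, 0.   ]), array([0.239, 0.258, 0.1  ]), array([0.313, 0.152, 0.   ]), array([0.313, 0.152, 0.1  ]), array([0.34 , 0.206, 0.   ]), array([0.34 , 0.206, 0.1  ])]
[0.409 0.267 0.144]
[0.406 0.217 0.144]
```

```bash
python3 -m handwheel '{"xyz":[[3,0,-40],[3,0,-40],[0,0,-30],[0,0,-17],[0,0,0]],"turn":[[0,0,0],[0,0,0],[0,0,0],[0,0,0],[0,0,0]],"gripper":[0.54,0.54,0.54,0.54,0.54]}'; python3 - <<'E'
from plant import ctrl
import cv2
im=ctrl.capture("side")[140:340,80:350];cv2.imwrite("pics/i_d.png",cv2.resize(im[:,:,::-1],None,fx=2.9,fy=2.9,interpolation=2))
im=ctrl.capture("scene")[140:300,130:400];cv2.imwrite("pics/i_s.png",cv2.resize(im[:,:,::-1],None,fx=2.9,fy=2.9,interpolation=2))
E
```

```text
clock: 9.5
position: [0.4134, 0.2412, 0.0335]
orientation: [-2.187, 0.071, 2.192]
ft_force: [-0.1, 0.5, 0.8]
width: 0.0195
```

View pics/i_d.png

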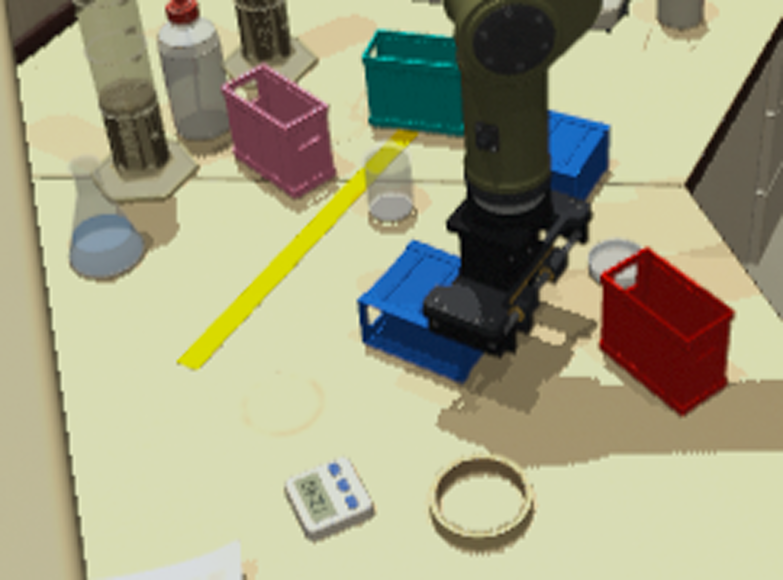

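View pics/i_s.png

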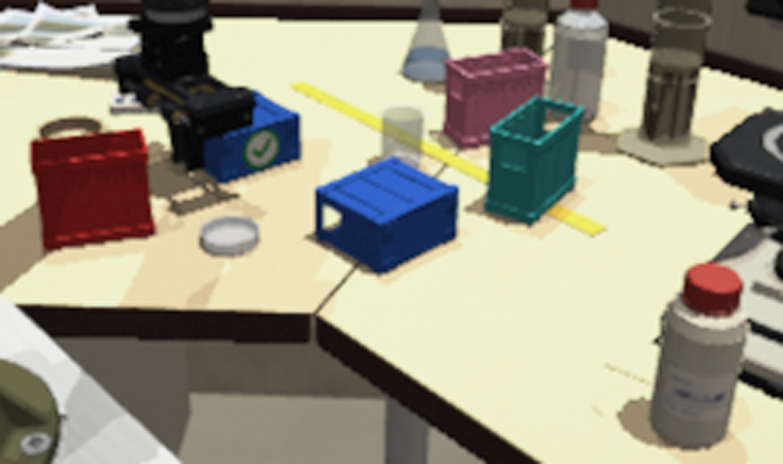

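Nothing is touching except where intended: the fingers are behind the crate and the stamp is at (262,150). I'll push the first stretch.

```bash
python3 -m handwheel '{"xyz":[[7,0,0],[7,0,0],[5,0,0],[6,0,0],[7,-1,0],[8,0,0],[8,-1,0],[8,0,0],[8,-1,0],[8,0,0],[8,-1,0],[8,0,0],[8,-1,0],[8,0,0],[8,-1,0],[5,0,0],[3,0,0],[0,0,0]],"turn":[[0,0,0],[0,0,0],[0,0,0],[0,0,0],[0,0,0],[0,0,0],[0,0,0],[0,0,0],[0,0,0],[0,0,0],[0,0,0],[0,0,0],[0,0,0],[0,0,0],[0,0,0],[0,0,0],[0,0,0],[0,0,0]],"gripper":[0.54,0.54,0.54,0.54,0.54,0.54,0.54,0.54,0.54,0.54,0.54,0.54,0.54,0.54,0.54,0.54,0.54,0.54]}'; python3 - <<'E'
from plant import ctrl
import cv2
im=ctrl.capture("wrist");cv2.imwrite("pics/j_w.png",im[:,:,::-1])
im=ctrl.capture("scene")[140:300,130:400];cv2.imwrite("pics/j_s.png",cv2.resize(im[:,:,::-1],None,fx=2.9,fy=2.9,interpolation=2))
im=ctrl.capture("side")[140:340,80:350];cv2.imwrite("pics/j_d.png",cv2.resize(im[:,:,::-1],None,fx=2.9,fy=2.9,interpolation=2))
E
```

```text
clock: 11.85
position: [0.5346, 0.2359, 0.0346]
orientation: [-2.189, 0.071, 2.188]
ft_force: [0.1, -0.1, 0.1]
width: 0.0203
```

View pics/j_w.png

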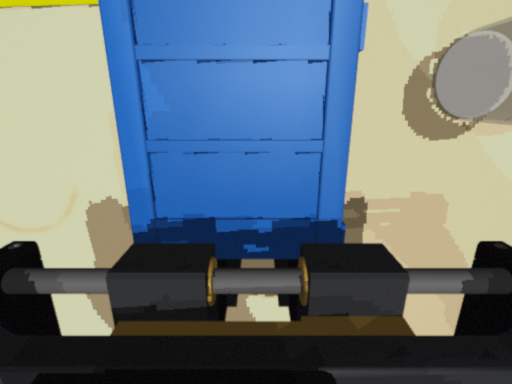

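View pics/j_s.png

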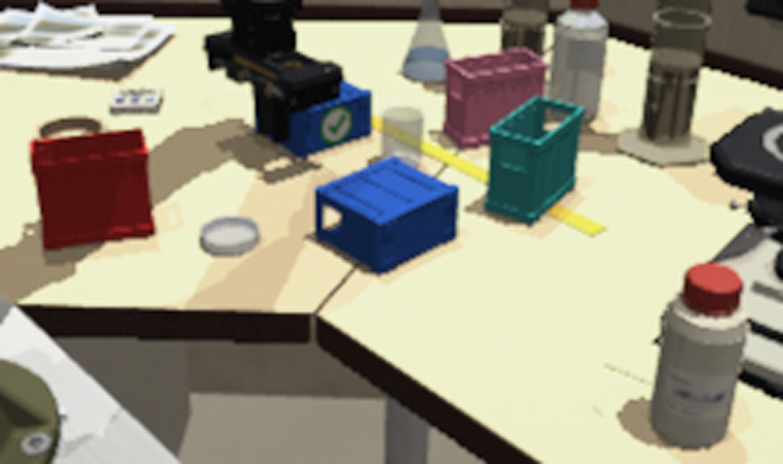

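View pics/j_d.png

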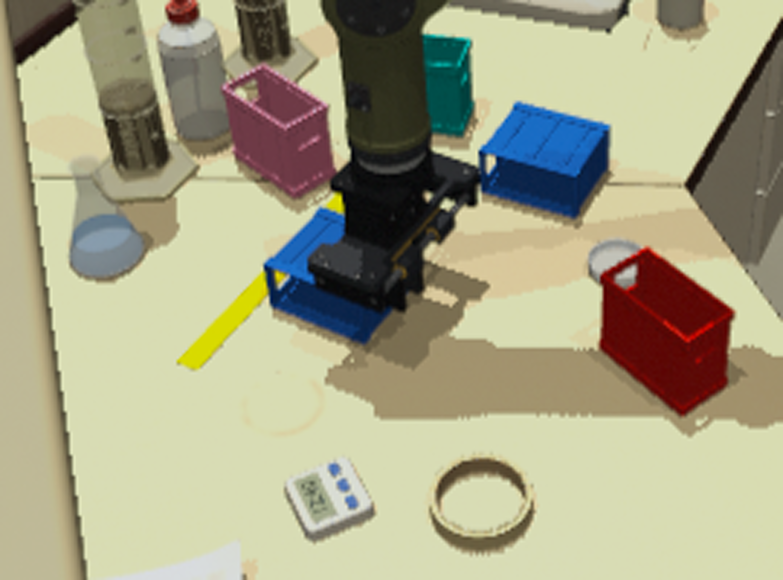

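The crate has stayed square to the fingers, and the beaker is clear. I'll push most of the remaining ~88 mm, then look.

```bash
python3 -m handwheel '{"xyz":[[5,0,0],[8,-1,0],[8,0,0],[8,-1,0],[8,0,0],[8,-1,0],[8,0,0],[8,-1,0],[7,0,0],[6,0,0],[4,0,0],[2,0,0],[0,0,0],[-15,0,0],[-25,0,20],[-20,0,50],[0,0,40],[0,0,0]],"turn":[[0,0,0],[0,0,0],[0,0,0],[0,0,0],[0,0,0],[0,0,0],[0,0,0],[0,0,0],[0,0,0],[0,0,0],[0,0,0],[0,0,0],[0,0,0],[0,0,0],[0,0,0],[0,0,0],[0,0,0],[0,0,0]],"gripper":[0.54,0.54,0.54,0.54,0.54,0.54,0.54,0.54,0.54,0.54,0.54,0.54,0.54,0.54,0.54,0.54,0.54,0.54]}'; python3 - <<'E'
from plant import ctrl
import cv2
im=ctrl.capture("wrist");cv2.imwrite("pics/k_w.png",im[:,:,::-1])
im=ctrl.capture("scene")[140:300,130:400];cv2.imwrite("pics/k_s.png",cv2.resize(im[:,:,::-1],None,fx=2.9,fy=2.9,interpolation=2))
E
```

```text
clock: 14.25
position: [0.557, 0.2331, 0.1492]
orientation: [-2.197, 0.067, 2.177]
ft_force: [0.9, -1.1, 0.1]
width: 0.0204
```

View pics/k_w.png

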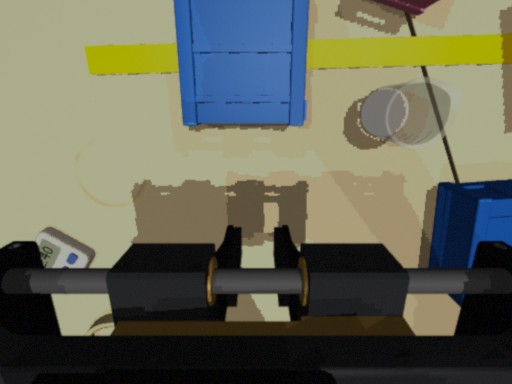

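View pics/k_s.png

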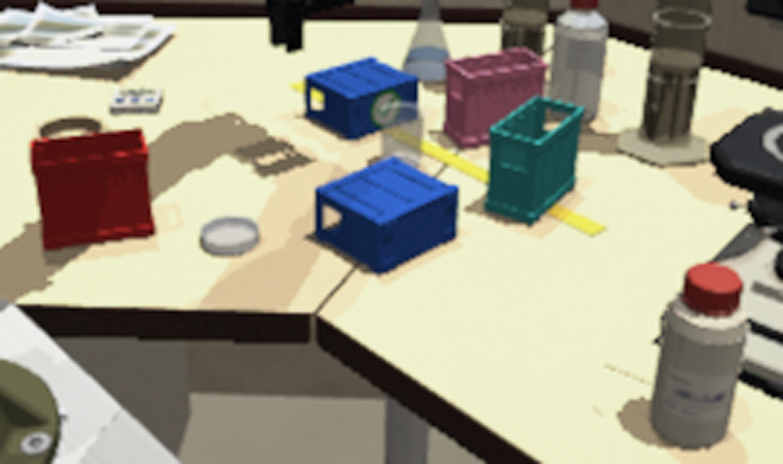

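```bash
python3 - <<'E'
from plant import ctrl
from h import *
c=ctrl.calibration("wrist")
a,b=ray(c,(183,124),.06),ray(c,(304,124),.06);print(a.round(3),b.round(3))
m=(a+b)/2;v=(a-b)[:2];v/=np.linalg.norm(v);x=np.array([v[1],-v[0]]);cen=m[:2]+.057*x;print("center",cen.round(3),"yaw",np.arctan2(x[1],x[0]).round(3))
im=cv2.imread("pics/k_w.png").astype(int)
yel=(im[:,:,1]>130)&(im[:,:,2]>150)&(im[:,:,0]<60)
for u in (110,150,170,330,370):
    r=np.where(yel[:,u])[0];print(u,r.min(),r.max(),ray(c,(u,r.min()),0).round(3),ray(c,(u,r.max()+1),0).round(3))
S=ctrl.calibration("scene");D=ctrl.calibration("side");ctrl.capture("side")
for n,q in(("scene",S),("side",D)):
  for d in ctrl.outline_of(n,"crate_1"):
    r=fit([(q,d["region"])],ray(q,((d["box"][0]+d["box"][2])/2,(d["box"][1]+d["box"][3])/2),.03)[:2].tolist()+[-.05],(.114,.1,.06));print(n,np.round(r,3),np.round(d["box"]))
E
```

```text
[0.626 0.285 0.06 ] [0.62 0.19 0.06]
center [0.68  0.234] yaw -0.064
110 45 73 [0.698 0.358 0.   ] [0.673 0.363 0.   ]
150 45 72 [0.695 0.321 0.   ] [0.672 0.325 0.   ]
170 44 71 [0.695 0.303 0.   ] [0.671 0.306 0.   ]
330 40 67 [0.689 0.155 0.   ] [0.665 0.155 0.   ]
370 39 65 [0.687 0.119 0.   ] [0.664 0.118 0.   ]
scene [0.833 0.138 0.358 0.272] [282. 159. 320. 191.]
scene [0.685 0.242 0.029 0.214] [231. 163. 274. 187.]
scene [ 0.495 -0.007  0.108  0.11 ] [239. 194. 287. 234.]
scene [ 0.707 -0.029  0.64   0.247] [297. 172. 332. 217.]
side [ 0.802  0.052 -0.9    0.37 ] [160. 163. 190. 202.]
side [0.276 0.182 0.158 0.197] [290. 223. 333. 283.]
side [ 0.679  0.238 -0.062  0.061] [148. 203. 201. 251.]
side [ 0.667 -0.092 -0.05   0.683] [222. 153. 244. 187.]
side [ 0.491 -0.01  -0.019  0.052] [242. 173. 292. 217.]
```

```bash
python3 - <<'E'
from plant import ctrl
from h import *
for n in("scene","side"):
    im=ctrl.capture(n);c=ctrl.calibration(n);cv2.imwrite(f"pics/l_{n}.png",im[:,:,::-1])
    im=im.astype(int);yel=(im[:,:,0]>120)&(im[:,:,1]>110)&(im[:,:,2]<.45*im[:,:,0])
    v,u=np.where(yel);P=np.array([ray(c,(a+.5,b+.5),0) for a,b in zip(u,v)])
    k=(P[:,0]>.64)&(P[:,0]<.73)&(P[:,1]>-.2)&(P[:,1]<.42);P=P[k]
    for lo in np.arange(-.1,.42,.04):
        q=P[(P[:,1]>=lo)&(P[:,1]<lo+.04)]
        if len(q)>4:print(n,round(lo+.02,2),len(q),q[:,0].min().round(3),q[:,0].max().round(3),q[:,0].mean().round(3))
# stamp in scene
im=cv2.imread("pics/l_side.png")[160:290,120:310];cv2.imwrite("pics/l_d.png",cv2.resize(im,None,fx=4,fy=4,interpolation=2))
im=cv2.imread("pics/l_scene.png")[140:240,190:340];cv2.imwrite("pics/l_s.png",cv2.resize(im,None,fx=5,fy=5,interpolation=2))
E
```

```text
scene -0.08 13 0.663 0.684 0.674
scene -0.0 8 0.668 0.685 0.675
scene 0.04 28 0.669 0.688 0.678
scene 0.08 32 0.669 0.693 0.681
scene 0.12 14 0.671 0.689 0.681
scene 0.32 6 0.681 0.695 0.688
scene 0.36 7 0.684 0.697 0.691
side 0.12 11 0.667 0.689 0.679
side 0.28 28 0.671 0.695 0.684
side 0.32 89 0.672 0.698 0.685
side 0.36 90 0.673 0.698 0.686
side 0.4 16 0.676 0.698 0.687
```

View pics/l_d.png

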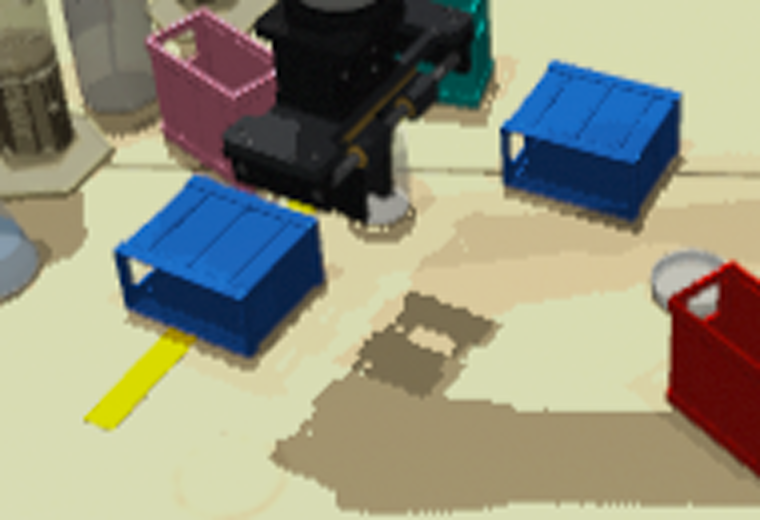

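View pics/l_s.png

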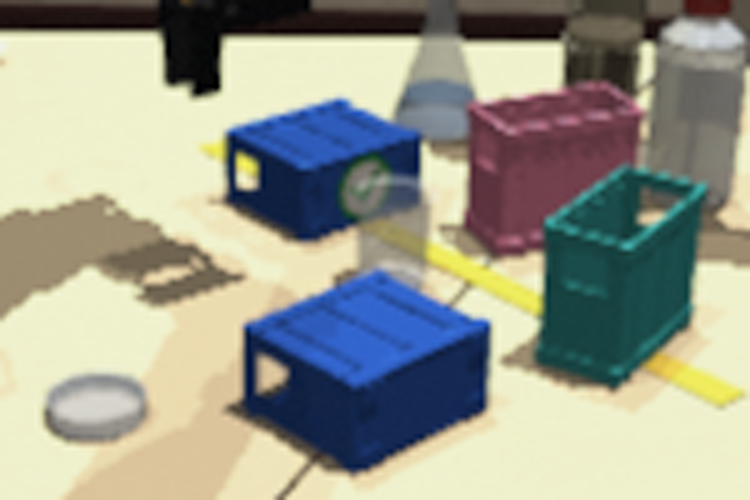

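```bash
python3 - <<'E'
from plant import ctrl
from h import *
c=ctrl.calibration("side")
for nm,p in (("far corner",(130,311)),("near corner",(249,357)),("tape far edge",(163,331)),("tape near edge",(197,341))):
    print(nm,ray(c,(120+p[0]/4,160+p[1]/4),0).round(3))
c=ctrl.calibration("scene")
for nm,p in (("underside near bottom",(306,240)),("underside far bottom",(418,200)),("tape at underside",(362,225)),("tape2",(392,225))):
    print(nm,ray(c,(190+p[0]/5,140+p[1]/5),0).round(3))
p=(366,187);R=cv2.Rodrigues(c["rvec"])[0];d=R.T@[(190+p[0]/5-c["cx"])/c["fx"],(140+p[1]/5-c["cy"])/c["fy"],1];o=-R.T@c["tvec"];print("stamp",ray(c,(190+p[0]/5,140+p[1]/5),.03))
E
```

```text
far corner [0.733 0.282 0.   ]
near corner [0.626 0.288 0.   ]
tape far edge [0.698 0.29  0.   ]
tape near edge [0.67  0.289 0.   ]
underside near bottom [0.629 0.194 0.   ]
underside far bottom [0.741 0.191 0.   ]
tape at underside [0.677 0.186 0.   ]
tape2 [0.694 0.171 0.   ]
stamp [0.68067566 0.18574283 0.03      ]
```

The crate lies across the tape within about 0–5 mm in all three cameras. The arm is up and clear, and the other objects stand where they were. I'm handing in.

```bash
python3 -m handwheel '{"xyz":[[0,0,30],[0,0,0]],"turn":[[0,0,0],[0,0,0]],"gripper":[0.54,0.54]}'; python3 - <<'E'
from plant import ctrl
print(ctrl.sign_off())
E
```

```text
clock: 14.85
position: [0.5553, 0.2326, 0.1762]
orientation: [-2.191, 0.069, 2.184]
ft_force: [0.4, 0.8, 0.3]
width: 0.0201
the job is handed in; nothing more can be done
None
```

The stamped crate now lies on its side across the yellow tape, and I handed the job in at 14.85 s of the 64 s allowed. I tipped the right crate to the left first; its underside was plain. I then tipped the left one, which showed the stamp, and pushed it by its near end.

**Stamped crate:** its centre is at about x 0.680, y 0.235, and its yaw of about -0.06 is nearly square to the tape. The three cameras disagree slightly on how well it is centred. The wrist view shows it exactly centred, the scene view within about 2 mm, and the side view about 4–5 mm short (crate 0.680, tape 0.684–0.685). I judged this close enough and did not push it further.

**Other crate:** it lies where it fell, at about (0.49, -0.01), with its far end about 0.12 m short of the tape.

**Everything else:** in the last pictures the beaker, petri dish, bottle, and the red, teal and pink crates stood where they began. The timer was last seen in place, but I did not measure its position. The arm was clear of everything when I handed in, and wrist forces were near zero after every move.

The first yaw estimates from the outlines were off by up to 0.1 rad. I corrected them from the wrist camera before touching each crate.

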